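# Hold the hidden bolt head while the nut runner tightens the lamp foot

### The arm

A 6-joint arm with a two-finger parallel gripper is mounted at the origin on the work surface; the furniture and walls round the work are solid. World frame = base frame: x ahead of the robot, y to its left, z up, the work surface at z = 0. Lengths are in m, angles in rad, forces in N, time in s.
With the tool pointing down it reaches from about 0.35 to 0.975 m from the base axis. Payload 4.9 kg.
Tool frame: the origin (TCP) lies between the finger pads, 19 mm behind the fingertips; this is the grasp point; z points along the fingers, x is the direction in which the jaws open and shut, and the axes are right-handed (so a half turn about z gives the same grasp; the last joint's range is limited). The gripper opens to 85 mm and grips with 20 to 120 N. Pads are 22 mm wide; open, the fingers measure 114 mm over their backs; the gripper's body (76 mm by 85 mm) begins 54 mm behind the grasp point. The pads swing forward as they close: fully open they stand 13 mm farther back than shut.
Start: joints at [-1.302, 0.053, 1.613, -0, 1.476, -0.119], TCP at [0.236, -0.579, 0.25] pointing down, gripper open.
Joint ranges: [-3.01, 3.01], [-1.01, 2.22], [0.06, 2.58], [-1.02, 4.17], [0.09, 2.62], [-3.14, 3.14]. Speed limits (rad/s): [2.57, 2.57, 3.14, 3.14, 3.14, 3.14].

### API

Orientations are given as a unit quaternion [w, x, y, z].
In Python, from plant import manip, imaging gives the robot as it stands.
- The arm moves only by the shell command python3 -m pendant 'ROWS'. ROWS is JSON, a list that holds one entry, the list of rows, each a list of 7 numbers: the turn, a rotation vector about the world's x, y, z in units of pi rad (1.0 is pi rad), then the shift along the world's x, y, z in units of 250 mm (1.0 is 250 mm), then the opening, from 0 (shut) to 1 (fully open). In form: [[[ax, ay, az, tx, ty, tz, claw], ...]]. A call has 1 to 20 rows; each row shifts and turns the commanded pose from where the row before left it; what a row does not reach is not made up. A row lasts 1/8 s, in which the tool goes at most 62.5 mm and 10.7 degrees, less where a joint would pass 70% of its speed; a pose out of reach is approached as far as the arm can. A call with a number of a shift or a turn outside -1 to 1 is refused whole. A call with a gripper value outside its range is refused whole. The fingers move at their own pace and stop on an object; the grip force is fixed at half the most. Time passes only in rows, so rows that do not move let the fingers close. It gives the time, the measured TCP pose, the force and the opening at its end, in the units of the state.
- manip.state(): the state, without advancing time (a new reading comes with each control period).
- imaging.grab_frame(name): name is "scene" or "top" or "wrist"; returns a dict with "frame" (400x640x3 uint8, blue, green, red), "mtx" (3x3 intrinsics, pixels), "k1" (the pictures are not rectified: a ray, as slopes to the right and down, at radius r is drawn at 1 + k1 r^2 times it, then the intrinsics apply), "world_to_cam" (4x4, takes a point from world to camera coordinates). Camera axes: x right, y down, z forward; pixel columns grow to the right and rows downward; lengths in m; the calibration is good to about 2 mm. A picture is of the moment at which its call begins. There is no depth.
- manip.job_done(): hands the job in, once; it reports no verdict.
The state is a dict: "time": time; "joint_pos": joint angles; "joint_vel": joint speeds; "joint_efforts": joint torques, N m; "tool_pos": TCP position; "tool_rot": TCP orientation; "contact_force": force on the tool from outside, world axes, zero at the start; "ft_torque": the same for the moment, N m; "gripper_width": opening from 0.0 (shut) to 1.0 (fully open).
Only numpy, scipy, OpenCV 4.12 (cv2) and the standard library are available. Lean on these libraries where they do the work, as an engineer would, in place of code of your own. Each camera call takes 0.05 s, during which the arm holds its last target. There are 200 camera calls.

### The job

The steel foot for the counter's heat lamp is being bolted together. Flip the toggle on the grey switch box all the way over, away from the robot, to start the nut runner; the bolt will then spin uselessly along with its nut, so reach down into the narrow gap behind the front plate, grasp the hidden hexagonal bolt head between both fingers and hold it firmly so that it stops turning. Finish while still holding it, with the switch left on, and do not knock over or push aside the shot glass, salt shaker and matchbox standing in front.

Things in the scene. Friction and masses are not known exactly. Their poses are not given: they have to be found in the camera images.
- lamp_foot: Fixture, fixed to the worktop. Origin on the worktop below the bolt head; z up, x away from the robot at yaw 0, y left; offsets in its frame, mm. Base 8 thick: x -40..35, y -125..205, and under the runner x -150..-40, y -45..45. Two steel plates, y -75..75, tops at z 105: front x -29..-23, rear x 23..29; the 46 gap between is open above and endwise. Socket tube, radius 21, top z 93, at (0, -105).
- runner (a point): Nose of the black cylindrical nut runner that lies along x in front of the front plate, at (-60, 0, 75) in lamp_foot: radius 33, x -135..-52, top at z 108.
- bolt_head: Hexagonal steel bolt head in mid-gap, hidden behind the front plate. Origin at its centre, (0, 0, 75) in lamp_foot; its x is the bolt axis, along lamp_foot's x. 24 mm across flats, 27.7 across corners, 14 long (x -7..7); 16 mm free to each plate, nothing beside it along y for 75 mm. At spindle = 0 a pair of flats faces +y and -y (repeats every 60 degrees). An 18 mm round shank joins its -x face.
- spindle (a joint): Angle of bolt, head and nut together, rad, about +x (clockwise seen from the robot). Near 0 while the switch is off. With it on, the runner drives it with about 0.12 N m, at about 0.3 rad/s when not held, on and on. A firm grip on the head (20 N or more) stops it at any angle.
- toggle (a joint): Angle of the toggle, rad: 0 = off, leaning 0.6 rad from upright towards -x (the robot); 1.2 = on, leaning 0.6 rad towards +x at its end stop. Starts between 0 and 0.15. It stays where it is left; pushing the knob takes about 1.5 N. The runner starts in mid-swing.
- toggle_knob (a point): Centre of the toggle's black ball knob, 18 mm across, on a steel stem 10 thick, 56 from the hinge. Hinge along lamp_foot's y through (0, 150, 55). Knob at (-32, 150, 101) off, (32, 150, 101) on; it can be pushed over from the front with closed fingers. Below it the grey switch box: x -35..35, y 122..178, top z 55.
- shot_glass: Small clear glass, 49 mm across, 59 tall, standing loose in front of the fixture between runner and switch box; origin at the centre of its foot. Leave it standing.
- salt_shaker: Salt shaker, 44 mm across, 90 tall, standing loose in front and to the right of the runner; origin at the centre of its foot. Leave it standing.
- matchbox: Matchbox, 36 x 57 x 15 mm, lying loose in front of the switch box; origin at the centre of its underside. Leave it.

How it is judged:
By the outcome, as a careful person would: the job done as asked, in the order asked, and still so for the second after the job is handed in, while the arm keeps its last pose, push and grip.
It also fails if it takes over 40 s, if anything falls off the work surface, if the arm or the gripper's body presses on something with over 40 N, if the wrist force passes 120 N, or if a joint passes its speed limit or range.

## Working session

There is one attempt and no reset: what is moved stays moved. The work goes in short steps, Python scripts to look and compute and a shell command to move; the robot and the scene stay as the last step left them, time stands still between calls to the robot, and variables do not carry over. Pictures are saved under pics/ and viewed, about 8 in all and at most 12, crops included, and the job is handed in when it is done.

```bash
ls; mkdir -p pics
cat > h.py <<'E'
import cv2, numpy as np
from plant import manip, imaging
def grab(n,save=None):
    f=imaging.grab_frame(n)
    if save: cv2.imwrite('pics/'+save,f['frame'])
    return f
def ray(f,u,v):
    K=np.array(f['mtx']);T=np.array(f['world_to_cam'])
    d=np.array([(u-K[0,2])/K[0,0],(v-K[1,2])/K[1,1]]);s=d.copy()
    for _ in range(20): s=d/(1+f['k1']*(s@s))
    R=T[:3,:3];return -R.T@T[:3,3],R.T@np.array([s[0],s[1],1])
def onz(f,u,v,z):
    o,d=ray(f,u,v);return o+d*(z-o[2])/d[2]
def proj(f,p):
    K=np.array(f['mtx']);T=np.array(f['world_to_cam']);c=T[:3,:3]@np.array(p)+T[:3,3]
    s=c[:2]/c[2];s=s*(1+f['k1']*(s@s));return K[0,0]*s[0]+K[0,2],K[1,1]*s[1]+K[1,2]
E
python3 - <<'E'
from h import *
a=grab('top','top1.png');b=grab('scene','scene1.png')
for f in(a,b): print(ray(f,320,200))
print(manip.state())
E
```

```text
pics
(array([0.35057035, 0.02726729, 1.12619912]), array([ 0.09070298, -0.00538078, -0.99588727]))
(array([-0.19765723,  0.52265218,  0.46409699]), array([ 0.70625707, -0.56737154, -0.42380822]))
{'time': 0.1, 'joint_pos': array([-1.30198535e+00,  5.33005957e-02,  1.61416465e+00,  1.11688608e-05,
        1.47601494e+00, -1.18998008e-01]), 'joint_vel': array([ 0.00039733, -0.00022589, -0.0039833 ,  0.00125699,  0.00189134,
       -0.00012829]), 'joint_efforts': array([-5.50532077e-04, -3.94900274e+01, -3.71363854e+01, -1.78148089e-04,
        3.90494184e-03, -5.31832370e-06]), 'tool_pos': array([ 0.2362116 , -0.57806556,  0.24887513]), 'tool_rot': array([-6.19742898e-04,  8.30108066e-01, -5.57601747e-01, -7.11786527e-04]), 'contact_force': array([-0.56189435, -0.49038454, -0.28390748]), 'ft_torque': array([0.01577117, 0.02333462, 0.03138487]), 'gripper_width': 0.9984009507563157}
```

View pics/top1.png

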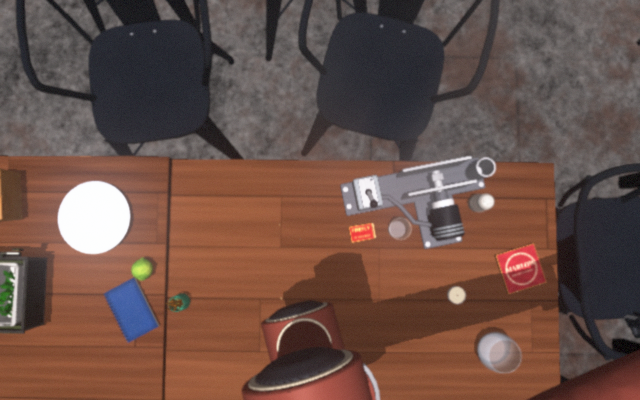

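View pics/scene1.png

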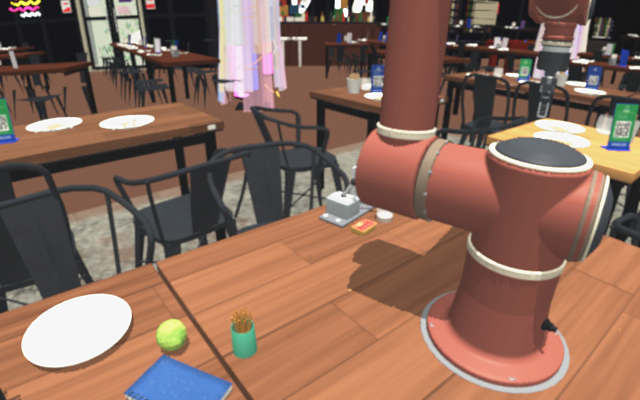

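The top view shows the fixture at about px (345-495, 155-245): switch box (369,192), socket tube (485,167), runner (445,218). The glass is at (400,229), shaker (482,202) and matchbox (362,232). In the scene view the arm hides most of it. I'll enlarge the top view.

Run:
```python
import cv2
i=cv2.imread('pics/top1.png')[145:255,330:500]
cv2.imwrite('pics/c1.png',cv2.resize(i,None,fx=4.7,fy=4.7,interpolation=cv2.INTER_CUBIC))
```

```text
(no output)
```

View pics/c1.png

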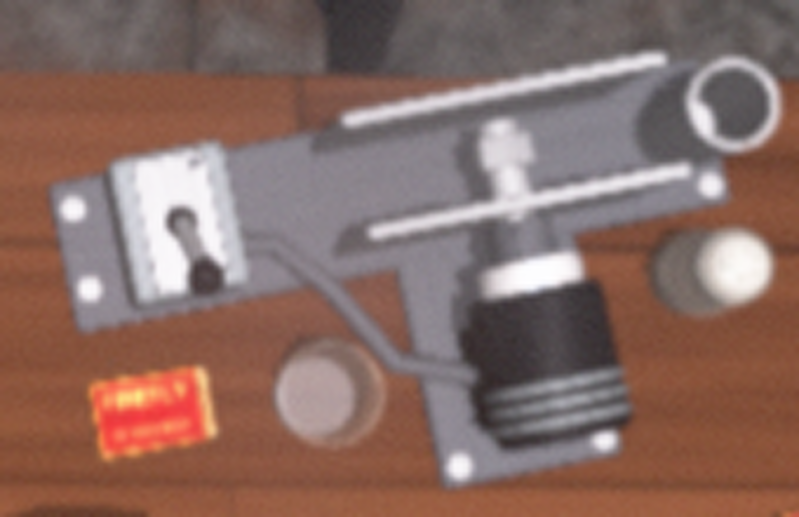

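The crop clearly shows the plate tops (ends at (370,233)-(690,170) and (342,120)-(665,58)), the tube rim (734,104), base corners (52,185) and (80,330), and knob (205,273). The bolt head is at about (505,145). Next I'll fit the fixture pose.

```bash
cat >> h.py <<'E'
def fitpose(P,Q):
    P=np.array(P)[:,:2];Q=np.array(Q)[:,:2];p=P.mean(0);q=Q.mean(0)
    A=P-p;B=Q-q
    y=np.arctan2((A[:,0]*B[:,1]-A[:,1]*B[:,0]).sum(),(A*B).sum())
    R=np.array([[np.cos(y),-np.sin(y)],[np.sin(y),np.cos(y)]])
    o=q-R@p;return o,y,R,Q-(P@R.T+o)
E
python3 - <<'E'
from h import *
f=grab('top')
pts=[((734,104),(0,-105,93)),((370,233),(-26,75,105)),((690,170),(-26,-75,105)),((342,120),(26,75,105)),((665,58),(26,-75,105)),((52,185),(35,205,8)),((80,330),(-40,205,8))]
w=[onz(f,330+u/4.7-.4,145+v/4.7-.4,l[2]/1000) for (u,v),l in pts]
o,y,R,r=fitpose([np.array(l)/1000 for _,l in pts],w)
print('o',o,'yaw',y,np.degrees(y));print((r*1000).round(1))
def W(x,yy): return (R@np.array([x,yy])/1000+o).round(4)
print('knob off',W(-32,150),'on',W(32,150),'pre',W(-65,150))
for n,(u,v),z in[('glass top',(330,393),.059),('glass foot',(315,398),.003),('shaker',(736,266),.09),('match',(153,412),.015)]:
    q=onz(f,330+u/4.7-.4,145+v/4.7-.4,z)[:2];print(n,q.round(3),(R.T@(q-o)*1000).round(0))
E
```

```text
o [ 0.49816145 -0.23195896] yaw 0.20427404895647855 11.704040869254978
[[ 0.2  0.4]
 [ 0.  -0.6]
 [-0.5  1.2]
 [ 0.2  1.1]
 [-0.4  1. ]
 [-0.8 -2.1]
 [ 1.4 -0.9]]
knob off [ 0.4364 -0.0916] on [ 0.4991 -0.0786] pre [ 0.4041 -0.0983]
glass top [ 0.387 -0.154] [-93.  99.]
glass foot [ 0.387 -0.156] [-94.  97.]
shaker [ 0.445 -0.335] [-72. -90.]
match [ 0.379 -0.075] [-85. 178.]
```

```bash
python3 -m pendant '[[[0,0,-0.0049,0.053,0.159,0,0],[0,0,-0.0049,0.053,0.159,0,0],[0,0,-0.0049,0.053,0.159,0,0],[0,0,-0.0049,0.053,0.159,0,0],[0,0,-0.0049,0.053,0.159,0,0],[0,0,-0.0049,0.053,0.159,0,0],[0,0,-0.0049,0.053,0.159,0,0],[0,0,-0.0049,0.053,0.159,0,0],[0,0,-0.0049,0.053,0.159,0,0],[0,0,-0.0049,0.053,0.159,0,0],[0,0,-0.0049,0.053,0.159,0,0],[0,0,-0.0049,0.053,0.159,0,0],[0,0,0,0,0,0,0]]]'
cat >> h.py <<'E'
O=np.array([0.49816,-0.23196]);Y=0.20427
RL=np.array([[np.cos(Y),-np.sin(Y)],[np.sin(Y),np.cos(Y)]])
def where():
    s=manip.state();p=s['tool_pos'];q=s['tool_rot']
    from scipy.spatial.transform import Rotation as Ro
    M=Ro.from_quat([q[1],q[2],q[3],q[0]]).as_matrix()
    print('t',round(s['time'],2),'world',p.round(4),'local mm',(RL.T@(p[:2]-O)*1000).round(1),'xyaw',np.arctan2(M[1,0],M[0,0]).round(4),'z',M[:,2].round(3),'F',np.array(s['contact_force']).round(1),'g',round(s['gripper_width'],3))
def delta(lx,ly,z):
    s=manip.state();p=s['tool_pos'];t=np.append(RL@np.array([lx,ly])/1000+O,z/1000);print('units to target',((t-p)/.25).round(4))
E
python3 -c "
from h import *
where();delta(-75,150,114)
f=grab('wrist','w1.png')"
```

```text
time: 1.78
tool_pos: [0.3956, -0.0996, 0.2497]
tool_rot: [-0.0, 0.777, -0.63, -0.0]
contact_force: [0.2, 0.1, 0.0]
gripper_width: 0.001
t 1.77 world [ 0.3956 -0.0996  0.2497] local mm [-73.6 150.5] xyaw -1.363 z [-0.  0. -1.] F [0.2 0.1 0. ] g 0.001
units to target [-0.0052 -0.0029 -0.5429]
```

View pics/w1.png

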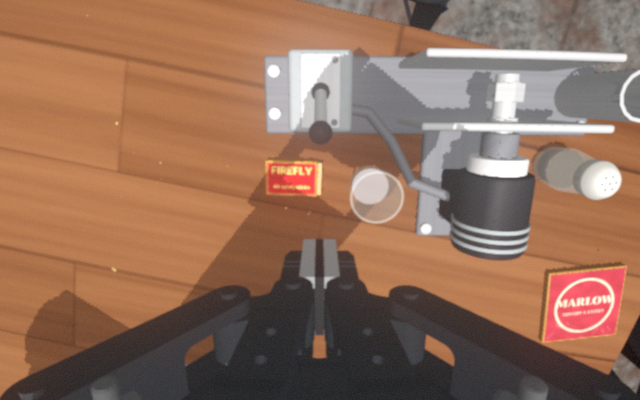

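The wrist view shows the closed fingers (col 320) in line with the knob (320,131). The front plate top runs (422,127)-(614,129) and the rear (428,54)-(625,58), so I'll use those to refine the pose.

```bash
python3 - <<'E'
from h import *
f=grab('wrist')
pts=[((422,127.5),(-26,75,105)),((614,129),(-26,-75,105)),((428,54),(26,75,105)),((625,58),(26,-75,105)),((266,57),(35,205,8)),((266,132),(-40,205,8))]
w=[onz(f,u,v,l[2]/1000) for (u,v),l in pts]
o,y,R,r=fitpose([np.array(l)/1000 for _,l in pts],w)
print('o',o,'yaw',y);print((r*1000).round(1))
q=onz(f,320.5,131,.101)[:2];print('knob local',RL.T@(q-O)*1000)
E
python3 -m pendant '[[[0,0,0,-0.005,-0.003,-0.136,0],[0,0,0,0,0,-0.136,0],[0,0,0,0,0,-0.136,0],[0,0,0,0,0,-0.136,0],[0,0,0,0,0,0,0]]]'
```

```text
o [ 0.49809383 -0.23251456] yaw 0.20330465417943266
[[-0.2 -0.2]
 [ 0.4  1.8]
 [-0.8 -1. ]
 [-0.6  3.1]
 [-1.  -3.4]
 [ 2.2 -0.4]]
knob local [-29.54756492 149.17981331]
time: 2.5
tool_pos: [0.3916, -0.1024, 0.1111]
tool_rot: [0.001, 0.774, -0.633, -0.003]
contact_force: [-0.0, -0.5, 0.1]
gripper_width: -0.003
```

```bash
python3 -m pendant '[[[0,0,0,0.039,0.010,0.012,0],[0,0,0,0.039,0.010,0,0],[0,0,0,0.039,0.010,0,0],[0,0,0,0.039,0.008,0,0],[0,0,0,0.039,0.008,0,0],[0,0,0,0.039,0.008,0,0],[0,0,0,0.039,0.008,0,0],[0,0,0,0.039,0.008,0,0]]]'
python3 -c "
from h import *
where()"
```

```text
time: 3.5
tool_pos: [0.4722, -0.0845, 0.1162]
tool_rot: [0.0, 0.775, -0.632, -0.001]
contact_force: [-2.3, -1.1, -1.8]
gripper_width: 0.0
t 3.5 world [ 0.4722 -0.0845  0.1162] local mm [  4.5 149.7] xyaw -1.3673 z [-0.002  0.    -1.   ] F [-2.3 -1.1 -1.8] g 0.0
```

```bash
python3 -m pendant '[[[0,0,0,0.016,0.003,0,0],[0,0,0,0.016,0.003,0,0],[0,0,0,0.016,0.003,0,0],[0,0,0,0,0,0,0]]]'
python3 -c "
from h import *
where();grab('top','top2.png')
i=cv2.imread('pics/top2.png')[145:255,330:500]
cv2.imwrite('pics/c2.png',cv2.resize(i,None,fx=4.7,fy=4.7,interpolation=cv2.INTER_CUBIC))"
```

```text
time: 4.0
tool_pos: [0.4814, -0.0827, 0.1159]
tool_rot: [0.003, 0.775, -0.632, -0.003]
contact_force: [-11.6, -2.4, 1.8]
gripper_width: 0.0
t 4.0 world [ 0.4814 -0.0827  0.1159] local mm [ 13.8 149.6] xyaw -1.3673 z [-0.009 -0.    -1.   ] F [-11.6  -2.4   1.8] g 0.0
```

The push force rose to 11.6 N against 1.5 N for the knob, so it's at the end stop. I'll back off, lift and check.

```bash
python3 -m pendant '[[[0,0,0,-0.06,-0.012,0,0],[0,0,0,-0.1,-0.02,0.04,0],[0,0,0,-0.08,-0.016,0.15,0],[0,0,0,0,0,0.2,0],[0,0,0,0,-0.05,0.1,0.5],[0,0,0,0,-0.1,0,0.7],[0,0,0,0,-0.1,0,0.7],[0,0,0,0,-0.1,0,0.7],[0,0,0,0,0,0,0.7]]]'
python3 -c "
from h import *
where();delta(0,0,150);grab('wrist','w2.png')"
```

```text
time: 5.18
tool_pos: [0.4246, -0.1832, 0.2403]
tool_rot: [-0.0, 0.774, -0.633, 0.001]
contact_force: [0.1, 0.4, -0.9]
gripper_width: 0.701
t 5.17 world [ 0.4246 -0.1832  0.2403] local mm [-62.1  62.6] xyaw -1.37 z [ 0.002 -0.001 -1.   ] F [ 0.1  0.4 -0.9] g 0.701
units to target [ 0.2941 -0.195  -0.3612]
```

View pics/w2.png

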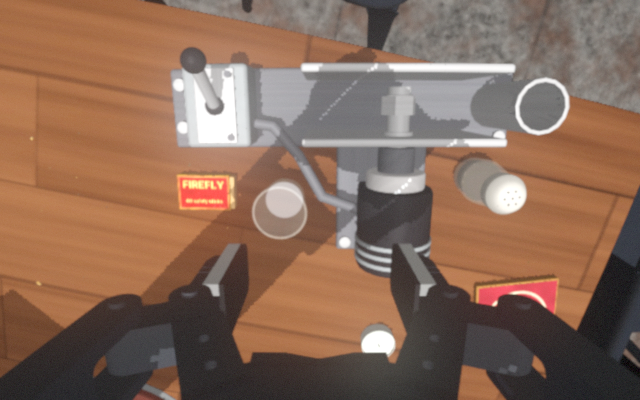

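The toggle now leans away (knob at (193,60)), and the glass, shaker and matchbox are undisturbed. The plate tops (front row 143.5, rear 68.5) and head (397,104) are visible, so I'll localize all of them.

Run:
```python
from h import *
f=grab('wrist')
L=lambda u,v,z:(RL.T@(onz(f,u,v,z)[:2]-O)*1000).round(1)
print('knob',L(193,60,.101))
for u,v in[(303,143.5),(505,144),(303,68),(514,69)]: print('plate',L(u,v,.105))
print('head centre top',L(397,103,.088),'shank',L(397,121,.084))
delta(0,0,150)
```

```text
knob [ 32.8 151.5]
plate [-25.   75.7]
plate [-25.1 -70.6]
plate [26.5 75. ]
plate [ 26.7 -70.8]
head centre top [3.2 6.1] shank [-10.2   4.6]
units to target [ 0.2948 -0.2003 -0.3596]
```

```bash
python3 -m pendant '[[[0,0,0,0.074,-0.05,0,0.7],[0,0,0,0.074,-0.05,0,0.7],[0,0,0,0.074,-0.05,0,0.7],[0,0,0,0.073,-0.043,-0.05,0.7],[0,0,0,0,0,-0.15,0.7],[0,0,0,0,0,-0.15,0.7],[0,0,0,0,0,0,0.7]]]'
python3 -c "
from h import *
where();grab('wrist','w3.png')"
```

```text
time: 6.15
tool_pos: [0.496, -0.228, 0.1485]
tool_rot: [0.0, 0.775, -0.631, -0.004]
contact_force: [-0.5, -0.4, 0.4]
gripper_width: 0.692
t 6.15 world [ 0.496  -0.228   0.1485] local mm [-1.3  4.3] xyaw -1.3666 z [-0.006  0.004 -1.   ] F [-0.5 -0.4  0.4] g 0.692
```

View pics/w3.png

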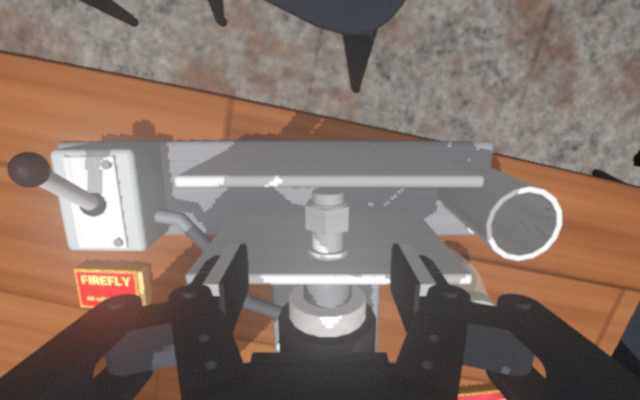

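The head is at (327,220) and both plates are centred on column 329, against the gripper centre at column 320. The fingers need to go slightly to the right (-y).

Run:
```python
from h import *
f=grab('wrist')
L=lambda u,v,z:(RL.T@(onz(f,u,v,z)[:2]-O)*1000).round(1)
for u,v in[(188,280),(471,280),(175,182),(483,182)]: print('plate',L(u,v,.105))
print('head',L(327,220,.085)); where()
p=manip.state()['tool_pos']
print('tcp px',proj(f,p),'tcp low px',proj(f,p-[0,0,.05]))
delta(0.5,0.5,73)
```

```text
plate [-24.5  72.7]
plate [-24.4 -76. ]
plate [28.2 73.8]
plate [ 28.3 -75.8]
head [ 2.1 -0.5]
t 6.25 world [ 0.4984 -0.2299  0.1531] local mm [0.7 2. ] xyaw -1.3668 z [ 0.001 -0.    -1.   ] F [ 0.4 -0.3  0.1] g 0.704
tcp px (np.float64(323.57161258581556), np.float64(282.0175748356241)) tcp low px (np.float64(322.67744240962566), np.float64(234.0743502213816))
units to target [ 0.0005 -0.0059 -0.3203]
```

```bash
python3 -m pendant '[[[0,0,0,0.004,-0.009,0,0.7],[0,0,0,0,0,-0.08,0.7],[0,0,0,0,0,-0.08,0.7],[0,0,0,0,0,-0.08,0.7],[0,0,0,0,0,-0.08,0.7],[0,0,0,0,0,0,0.7]]]'
python3 -c "
from h import *
where();grab('wrist','w4.png')"
```

```text
time: 7.0
tool_pos: [0.4971, -0.2315, 0.069]
tool_rot: [0.0, 0.775, -0.632, -0.003]
contact_force: [-0.1, 0.8, -0.0]
gripper_width: 0.7
t 7.0 world [ 0.4971 -0.2315  0.069 ] local mm [-0.9  0.7] xyaw -1.3678 z [-0.005  0.003 -1.   ] F [-0.1  0.8 -0. ] g 0.7
```

View pics/w4.png

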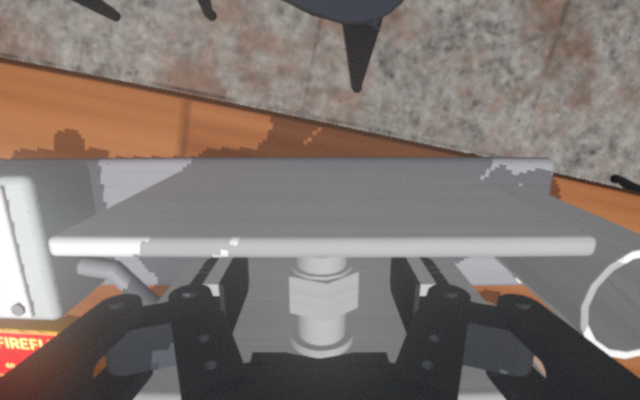

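The head (323,293) sits centred between the fingers, inside the gap, with no contact force. Closing.

```bash
python3 -m pendant '[[[0,0,0,0,0,0,0],[0,0,0,0,0,0,0],[0,0,0,0,0,0,0],[0,0,0,0,0,0,0],[0,0,0,0,0,0,0],[0,0,0,0,0,0,0],[0,0,0,0,0,0,0],[0,0,0,0,0,0,0]]]'
python3 -c "
from h import *
where();print(manip.state()['ft_torque']);grab('wrist','w5.png')"
python3 -m pendant '[[[0,0,0,0,0,0,0],[0,0,0,0,0,0,0],[0,0,0,0,0,0,0],[0,0,0,0,0,0,0],[0,0,0,0,0,0,0],[0,0,0,0,0,0,0],[0,0,0,0,0,0,0],[0,0,0,0,0,0,0],[0,0,0,0,0,0,0],[0,0,0,0,0,0,0]]]'
python3 -c "
from h import *
where();print(manip.state()['ft_torque']);grab('wrist','w6.png');grab('top','top3.png')
a=cv2.imread('pics/w5.png');b=cv2.imread('pics/w6.png');d=cv2.absdiff(a,b)[240:370,280:365]
print('head diff',d.mean(),d.max(),'bg',cv2.absdiff(a,b)[:200].mean())
t=cv2.resize(cv2.imread('pics/top3.png')[145:255,330:500],None,fx=2.3,fy=2.3)
c=np.zeros((600,800,3),np.uint8);x=cv2.resize(a[230:380,240:400],(400,344));y=cv2.resize(b[230:380,240:400],(400,344))
c[:344,:400]=x;c[:344,400:]=y;c[345:345+t.shape[0],:t.shape[1]]=t;c[345:595,400:]=cv2.resize(b,(400,250));cv2.imwrite('pics/m1.png',c)"
```

```text
time: 8.05
tool_pos: [0.4994, -0.2319, 0.0735]
tool_rot: [-0.001, 0.775, -0.632, -0.0]
contact_force: [-1.4, 3.6, 5.6]
gripper_width: 0.281
t 8.05 world [ 0.4994 -0.2319  0.0735] local mm [ 1.2 -0.2] xyaw -1.3678 z [ 0.001  0.002 -1.   ] F [-1.4  3.6  5.6] g 0.281
[ 0.81292898  0.29551419 -0.01657785]
time: 9.35
tool_pos: [0.4994, -0.2319, 0.0734]
tool_rot: [-0.001, 0.775, -0.632, -0.0]
contact_force: [-1.5, 4.4, 5.3]
gripper_width: 0.273
t 9.35 world [ 0.4994 -0.2319  0.0734] local mm [ 1.2 -0.2] xyaw -1.3678 z [ 0.001  0.002 -1.   ] F [-1.5  4.4  5.3] g 0.273
[ 0.89503674  0.244889   -0.03486684]
head diff 1.4833484162895927 14 bg 1.6365885416666666
```

View pics/m1.png

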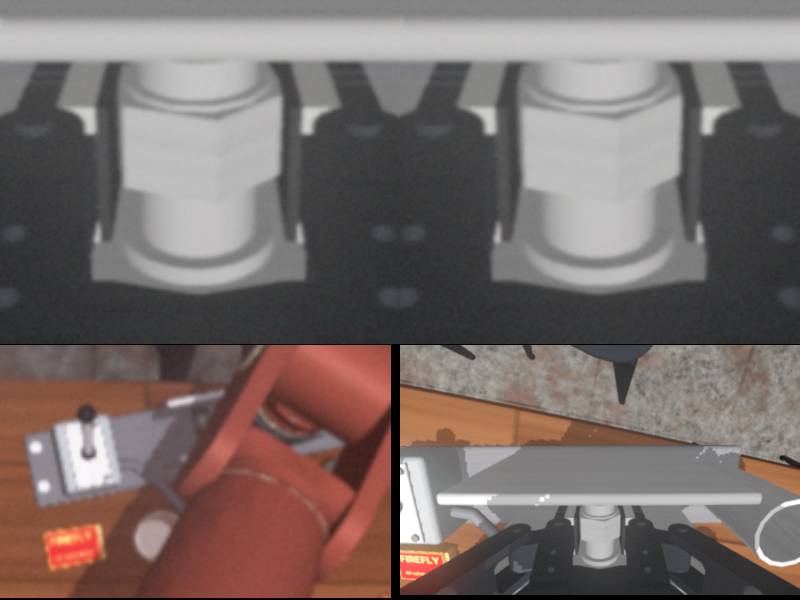

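```bash
python3 -c "
from h import *
print(manip.job_done());where()"
```

```text
the job is handed in; nothing more can be done
None
the job is handed in; nothing more can be done
```

I pushed the toggle over from the front with closed fingers. I then lowered the open gripper into the gap, closed it on the bolt head, and handed in at about 9.5 s, still gripping.

**Switch:** The push force rose to 11.6 N at the end stop. Afterwards the knob measured at x = +33 mm, against 32 for fully on. The last top view still shows it leaning away from the robot.

**Grip:** The opening stopped at 0.27, about 23 mm, which matches the 24 mm across flats. Over 1.3 s the head's image changed no more than the background noise; an unheld head would have turned about 0.4 rad. The wrist force was about 7 N at the last reading.

**Loose objects:** The shot glass and matchbox are standing where they were in the last top view. The arm hides the salt shaker there. It was upright and unmoved in the wrist view after the switch push, and nothing went near it later.

**Not checked:**
- I did not separately measure the bolt spinning before the grip; that the runner was on is inferred from the toggle position.
- One wrist view put the head 4–6 mm off in y. A closer view put it at about 0, and I used that one.

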